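Refit a strainer and hold the filter-box cover shut

ROBOT

A 6-joint arm with a two-finger parallel gripper is mounted at the origin on a cart in front of the work surface, level with it; the furniture and walls round the work are solid. World frame = base frame: x ahead of the robot, y to its left, z up, the work surface at z = 0. Lengths are in m, angles in rad, forces in N, time in s.
With the tool pointing down it reaches from about 0.4 to 0.925 m from the base axis. Payload 3.4 kg.
Tool frame: the origin (TCP) lies between the finger pads; the fingertips stand 25 mm ahead of it and the grasp point (between the pads) lies 6 mm ahead of it; z points along the fingers, y is the line along which they close (so a half turn about z gives the same grasp; the last joint's range is limited). The gripper opens to 85 mm and grips with 20 to 120 N. Pads are 22 mm wide; open, the fingers measure 114 mm over their backs; the gripper's body (76 mm by 85 mm) begins 54 mm behind the grasp point. The pads swing forward as they close: fully open they stand 13 mm farther back than shut.
Start: joints at [-1.335, 0.307, 1.506, -0, 1.328, -0.073], TCP at [0.175, -0.548, 0.256] pointing down, gripper open.
Joint ranges: [-3.12, 3.12], [-1.05, 2.28], [0.14, 2.33], [-1.42, 4.57], [0.1, 2.73], [-2.68, 2.68]. Speed limits (rad/s): [2.57, 2.57, 3.14, 3.14, 3.14, 3.14].

INTERFACE

Orientations are given as a unit quaternion [w, x, y, z].
In Python, from plant import * gives the robot as it stands. The module is installed in compiled form; this text tells all that it offers.
- The arm moves only by the tool jog_arm, never from a script. Its arguments are lists of equal length, an entry for each row: "dp": the shift along the tool's x, y, z in mm, a list of three; "angular": the turn, a rotation vector about the tool's x, y, z in degrees, a list of three; "gripper": the closure, from -1 (fully open) to 1 (shut). In form: {"dp": [[tx, ty, tz], ...], "angular": [[wx, wy, wz], ...], "gripper": [gripper, ...]}. A call has 1 to 20 rows; each row is the pose to reach, as a shift and turn from the pose commanded when the call began, along the tool's axes at that moment; what a row does not reach only later rows make up. A row lasts 1/8 s, in which the tool goes at most 62.5 mm and 10.7 degrees, less where a joint would pass 70% of its speed; a pose out of reach is approached as far as the arm can. A call with a gripper value outside its range is refused whole. The fingers move at their own pace and stop on an object; "newtons" is the grip in N (left out, the last holds). Time passes only in rows, so rows that repeat a pose let the fingers close. It gives the time, the measured TCP pose, the force, the opening and the grip force at its end, in the units of the state.
- state(): the state, without advancing time (a new reading comes with each control period).
- capture(name): name is "scene" or "top"; returns a dict with "color" (384x512x3 uint8, blue, green, red), "vfov" (degrees; the focal length in pixels is half the picture's height over the tangent of half this angle, whatever the lens; pixels are square), "cx", "cy" (the principal point, pixels), "R" (3x3) and "t" (3): a world point X has camera coordinates R X + t. Camera axes: x right, y down, z forward; pixel columns grow to the right and rows downward; lengths in m; the calibration is good to about 2 mm. A picture is of the moment at which its call begins. There is no depth.
- close_job(): hands the job in; it is judged then, once.
Trained networks look in a picture, given as the dict that the camera call returned (one of the last four; its "shot" number tells which), for a name from the list of things; names that differ only in an ending like _2 or _b are one class to them, and where a whole thing is asked for, a point or a joint stands for the part that bears it (a point fixed in the world has none). Each returns a list of dicts, best first, with "p" (0 to 1); they miss things now and then, are a little off and sometimes report something else, mostly with a low value. They report only what shows in the picture. A call takes as long as a camera call.
- search_frame(label, picture): "extent" ([left, top, right, bottom] in pixels, round what is visible of it).
- mark_of(label, picture): "uv" ([column, row] in pixels: a listed point, or the origin of a listed thing).
The state is a dict: "time_s": time; "joint_positions": joint angles; "dq": joint speeds; "joint_efforts": joint torques, N m; "eef_pos": TCP position; "tcp_rot": TCP orientation; "force": force on the tool from outside, world axes, zero at the start; "wrist_torque": the same for the moment, N m; "gripper_width": opening from 0.0 (shut) to 1.0 (fully open); "finger_force": force on a finger pad.
Only numpy, scipy, OpenCV 4.12 (cv2) and the standard library are available. Lean on these libraries where they do the work, as an engineer would, in place of code of your own. Each camera call takes 0.05 s, during which the arm holds its last target. There are 200 camera calls.

TASK

Put the filter box back together: lift the loose fine strainer cup and nest it upright, right home, in the coarse strainer cup inside the box, and let go of it. Swing the cover down until its fastener rests on the frame, then turn the wing of the quarter-turn fastener so that it points fore and aft, in line with the two raised marks on the cover and with the slot in the frame below. Finally press the cover fully down against its rubber seal, flush with the frame, and finish while still holding it pressed there with the fingers, so that I can check the seal before it is locked; leave the parts jar, seal box, caliper and other parts on the bench where they are.

Things in the scene. Friction and masses are not known exactly. Their poses are not given: they have to be found in the camera images.
- filter_box: grey aluminium filter box, fixed on the bench, 145 (its x) x 116 (y) x 77 mm high. Origin: centre of its underside. Hinge axis along y at x=+70, z=+79 mm (+x end). Open pocket x -37 to +59, y -48 to +48 mm, its floor (a ledge) at z=50 mm. Front (-x) end: at x=-56, y=0 the frame top has a slot 26 mm long along x, 9 mm wide, for the fastener
- coarse_rim (a point): centre of the mouth of the coarse strainer cup fixed in the pocket, on top of its rim (box frame x=+11, y=0, z=+53 mm; axes as the box's). Mouth 43 mm inside, rim 55 mm outside; tapers to about 36 mm inside, 44 mm deep
- fine_cup: loose steel strainer cup with small holes, same form as the coarse one, upright on the bench. Origin: centre of underside. 52 mm high, about 60 g: tapered body 32 mm across at the foot, 39.6 at 34 mm height; above, a straight collar 46 mm across from 34 to 52 mm height (grip here). Nested, the collar rests on the coarse rim: its origin is then 34 mm below point coarse_rim
- cover (a joint): hinge angle of the cover, rad: 0 = flush on the frame, about 1.7 = standing open. Flat grey panel, 4 mm thick; closed, its top is 81 mm above the bench. A stiff hinge keeps it where it is left (about 2 N at the free edge move it). Fastener across the slot: it stops about 0.09 open. In line: it meets the rubber seal at 0.036 and needs about 9 N at the fastener to go flush; let go, it lifts again
- cover_edge (a point): middle of the cover's free edge, on its outer face (upper when closed), 155 mm from the hinge axis; the cover is 116 mm wide. x points from the free edge to the hinge, z out of the outer face
- wing (a joint): angle of the quarter-turn fastener, rad, counter-clockwise positive seen from above the closed cover. 0 and 3.14 = wing and cross bar fore and aft (along the box's x), in line with the slot. Turns from -0.5 to 3.64 with light friction (0.06 N m). Passes the slot within about 0.2 rad
- wing_grip (a point): middle of the fastener's wing, on its axis, 14 mm off the cover's outer face, 126 mm from the hinge axis; x along the wing, z out of the outer face. Wing: steel tab 30 mm long, 8 mm thick, its top 23 mm off the cover; a cross bar 18 mm long, parallel to it, hangs under the cover
- parts_jar: bystander: clear screw jar with dark blue lid, 65 mm across, 60 mm high; origin at centre of underside
- seal_box: bystander: small white cardboard box 50 x 82 x 34 mm; origin at centre of underside
- caliper: bystander: steel vernier caliper 60 x 226 x 7 mm lying flat; origin at centre of underside
- turned_0: bystander: brass-coloured turned part with a steel pin, 22 mm across, 20 mm high, near the box's hinge end
- turned_1: bystander: another such turned part, at the left end of the bench
- turned_2: bystander: another such turned part, beside the front of the box
- wood_offcut: bystander: wooden offcut 45 x 85 x 22 mm behind the press

How it is judged:
By the outcome, as a careful person would: the job done as asked, in the order asked, and still so for the second after the job is handed in, while the arm keeps its last pose, push and grip.
It also fails if it takes over 61 s, if anything falls off the work surface, if the arm or the gripper's body presses on something with over 40 N, if the wrist force passes 120 N, or if a joint passes its speed limit or range.

## Working session

There is one attempt and no reset: what is moved stays moved. The work goes in short steps, Python scripts to look and compute and a tool call to move; the robot and the scene stay as the last step left them, time stands still between calls to the robot, and variables do not carry over. Pictures are saved under pics/ and viewed, at most 10 in all, crops included, and the job is handed in when it is done.

Besides the shell and the picture viewer there is one more tool, called after ">>>" by a JSON object that holds its "method" and its "body". jog_arm: Moves the arm, as the interface text tells. Its arguments: {"type":"object","properties":{"dp":{"type":"array"},"angular":{"type":"array"},"gripper":{"type":"array"},"newtons":{"type":"number"}},"required":["dp","angular","gripper"]}

```bash
mkdir -p pics; cat > h.py <<'E'
from plant import *
import numpy as np, cv2
from scipy.spatial.transform import Rotation as Ro
def ray(c,uv):
    f=c["color"].shape[0]/2/np.tan(np.radians(c["vfov"])/2)
    d=np.array([(uv[0]-c["cx"])/f,(uv[1]-c["cy"])/f,1.]); R=np.array(c["R"]);
    d=R.T@d; return -R.T@np.array(c["t"]), d/np.linalg.norm(d)
def tri(a,b):
    A=np.zeros((3,3));B=np.zeros(3);
    for o,d in (a,b):
        P=np.eye(3)-np.outer(d,d);A+=P;B+=P@o
    X=np.linalg.solve(A,B); return X,[np.linalg.norm((np.eye(3)-np.outer(d,d))@(X-o)) for o,d in (a,b)]
def atz(r,z): o,d=r; return o+d*(z-o[2])/d[2]
def proj(c,X):
    f=c["color"].shape[0]/2/np.tan(np.radians(c["vfov"])/2)
    p=np.array(c["R"])@np.array(X)+np.array(c["t"]); return np.array([c["cx"]+f*p[0]/p[2],c["cy"]+f*p[1]/p[2]])
def tool():
    s=state(); q=s["tcp_rot"]; return np.array(s["eef_pos"]),Ro.from_quat([q[1],q[2],q[3],q[0]]).as_matrix(),s
E
python3 - <<'E'
from h import *
a=capture("scene");b=capture("top")
cv2.imwrite("pics/a.png",np.hstack([a["color"],b["color"]])[:, :]) 
cv2.imwrite("pics/a.png",cv2.resize(np.vstack([a["color"],b["color"]]),(400*1,600)) if 0 else a["color"]); cv2.imwrite("pics/b.png",b["color"])
for c in (a,b): print(c["vfov"],np.round(-np.array(c["R"]).T@c["t"],3),np.round(np.array(c["R"])[2],2))
for n in ["filter_box","coarse_rim","fine_cup","cover_edge","wing_grip","parts_jar","seal_box","caliper","turned_0"]:
    m=[mark_of(n,c) for c in (a,b)]
    print(n,[[(np.round(x["uv"]),round(x["p"],2)) for x in y[:3]] for y in m])
    if m[0] and m[1]:
        X,e=tri(ray(a,m[0][0]["uv"]),ray(b,m[1][0]["uv"]));print("   ",np.round(X,4),np.round(e,4))
p,R,s=tool();print(p,R,s)
E
```

```text
52.656299716638706 [0.224 0.769 0.657] [ 0.41 -0.61 -0.68]
50.403712513197945 [0.481 0.25  1.044] [ 0.09 -0.02 -1.  ]
filter_box [[(array([256., 198.]), 0.85)], [(array([262., 181.]), 0.7)]]
    [0.6174 0.2002 0.0081] [0.0002 0.0002]
coarse_rim [[(array([252., 184.]), 0.77)], []]
fine_cup [[(array([258., 300.]), 0.97)], []]
cover_edge [[(array([227., 141.]), 0.6)], [(array([212., 171.]), 0.64), (array([217., 172.]), 0.56)]]
    [0.6067 0.3102 0.2429] [0.001 0.001]
wing_grip [[(array([228., 158.]), 0.44)], [(array([178., 247.]), 0.65), (array([214., 171.]), 0.61)]]
    [0.4908 0.3892 0.3018] [0.0396 0.0396]
parts_jar [[(array([222., 262.]), 0.92)], [(array([183., 201.]), 0.79), (array([265., 181.]), 0.37)]]
    [0.5654 0.3994 0.0068] [0.0003 0.0003]
seal_box [[(array([317., 247.]), 0.58), (array([257., 198.]), 0.31)], [(array([242., 258.]), 0.91)]]
    [0.4219 0.2495 0.006 ] [0.0009 0.0009]
caliper [[(array([346., 203.]), 0.72)], [(array([308., 255.]), 0.82)]]
    [0.4317 0.0842 0.0045] [0.0021 0.0021]
turned_0 [[(array([240., 278.]), 0.56), (array([253., 245.]), 0.52), (array([271., 
[... 356 characters left out ...]
0, 'joint_positions': array([-1.33551693e+00,  3.06761348e-01,  1.50640461e+00, -4.52564476e-06,
        1.32840725e+00, -7.34863561e-02]), 'dq': array([-0.00148106,  0.00038753,  0.00065392, -0.00113836, -0.00135903,
        0.00060914]), 'joint_efforts': array([ 6.68596203e-05, -4.57486188e+01, -2.52341866e+01, -5.94098015e-05,
        1.17208801e-03, -1.62257493e-06]), 'eef_pos': array([ 0.17471488, -0.54781134,  0.25632532]), 'tcp_rot': array([ 9.86705600e-06,  9.88106531e-01,  1.53770881e-01, -1.40393045e-06]), 'force': array([-0.0733194 , -0.97447356, -0.3639683 ]), 'wrist_torque': array([-0.03172098, -0.02706537,  0.03692778]), 'finger_force': 0.0, 'gripper_width': 0.9987921628359833}
```

```bash
python3 - <<'E'
import cv2
a=cv2.imread("pics/a.png");b=cv2.imread("pics/b.png")
cv2.imwrite("pics/a2.png",cv2.resize(a[100:350,100:430],(792,600)))
cv2.imwrite("pics/b2.png",cv2.resize(b[100:340,80:400],(800,600)))
E
```

```text
(no output)
```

View pics/a2.png

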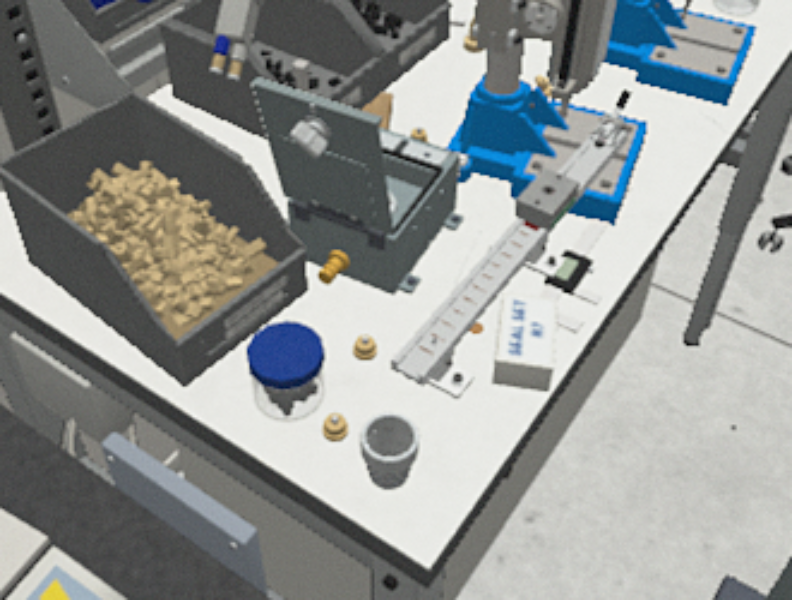

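View pics/b2.png

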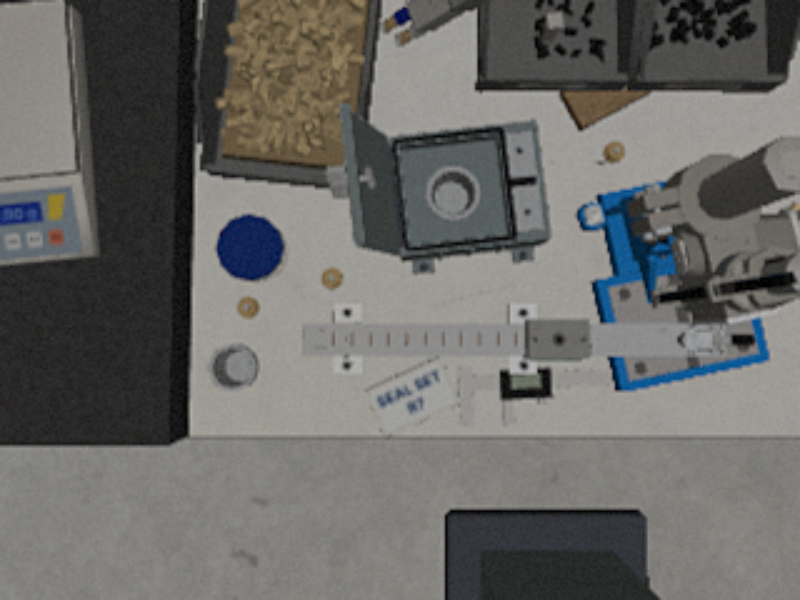

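View pics/a.png

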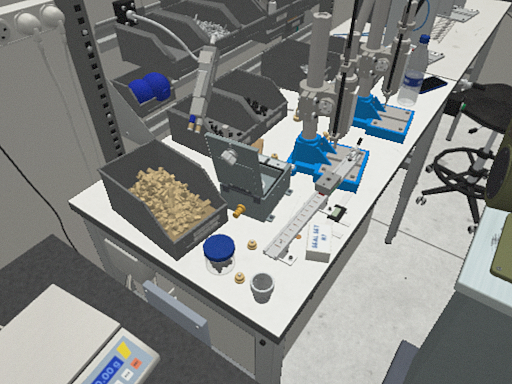

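The cup is at top px ~(174,247), the box at ~(262,178) with its hinge toward world +y (left) and the cover standing open; the coarse rim is at top px ~(261,178). Zooming for precision.

```bash
python3 - <<'E'
from h import *
a=capture("scene");b=capture("top")
z=lambda c,x,y,w,h,s:cv2.resize(c["color"][y:y+h,x:x+w],(w*s,h*s),interpolation=cv2.INTER_CUBIC)
L=z(b,210,135,100,75,8)
cv2.imwrite("pics/z1.png",L)
cv2.imwrite("pics/z2.png",np.hstack([z(b,150,220,48,60,8),z(a,238,262,48,60,8)]))
for n in ["fine_cup","wing_grip","cover_edge","coarse_rim","filter_box"]:
  for c in (a,b): print(n,[(np.round(x["extent"],1),round(x["p"],2)) for x in search_frame(n,c)[:2]] if n!="coarse_rim" else "", [(np.round(x["uv"],1),round(x["p"],2)) for x in mark_of(n,c)[:3]])
E
```

```text
fine_cup [(array([248.4, 269.9, 275.8, 303. ]), 0.94)] [(array([258.5, 298.7]), 0.96)]
fine_cup [(array([210.8, 142.9, 238.8, 202.9]), 0.72), (array([165.2, 237.5, 184.5, 256.1]), 0.53)] [(array([175.6, 245. ]), 0.53)]
wing_grip [(array([245.9, 240.3, 261. , 250.9]), 0.71), (array([221.9, 149.5, 235.9, 166.4]), 0.65)] []
wing_grip [(array([210.5, 165.7, 229. , 181.6]), 0.47)] [(array([213.6, 171.8]), 0.64), (array([308.1, 254.7]), 0.25)]
cover_edge [(array([206.1, 130.1, 265.4, 194.7]), 0.69)] [(array([228.4, 138.6]), 0.73)]
cover_edge [(array([224.5, 243. , 260.1, 272.4]), 0.74), (array([175.6, 220.5, 180.4, 225. ]), 0.61)] [(array([216.6, 169.2]), 0.69)]
coarse_rim  [(array([252.5, 182.8]), 0.93)]
coarse_rim  [(array([261.4, 177.5]), 0.69)]
filter_box [(array([207.6, 134.8, 292.6, 223. ]), 0.66)] [(array([255.8, 201.8]), 0.9)]
filter_box [(array([211. , 142.4, 298.4, 207.8]), 0.94)] [(array([263.2, 179.5]), 0.82)]
```

View pics/z1.png

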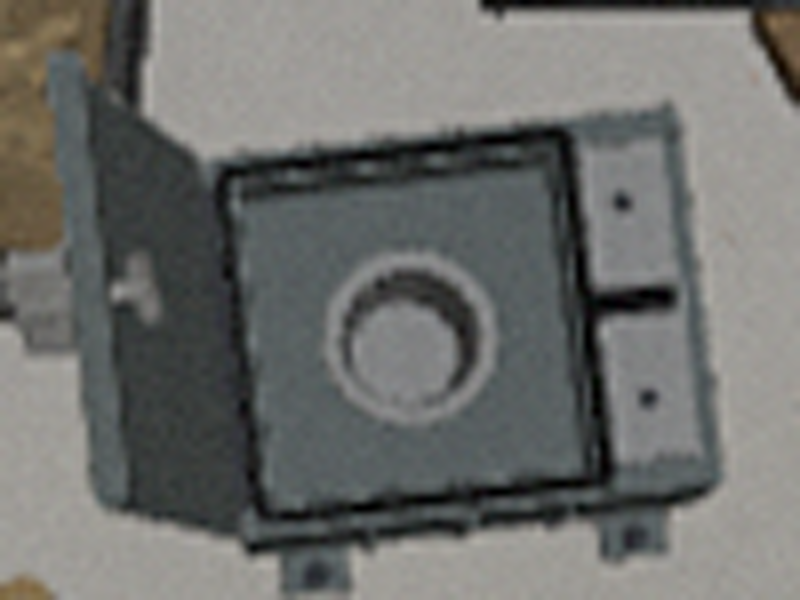

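View pics/z2.png

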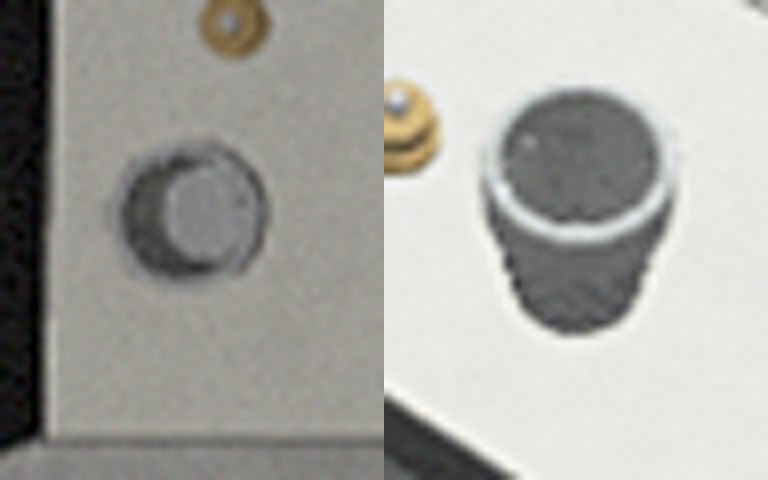

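```bash
cat >> h.py <<'E'
E
python3 - <<'E'
from h import *
a=capture("scene");b=capture("top")
X,e=tri(ray(a,(262.1,281.9)),ray(b,(173.4,245.9)));print("cupmouth",X,e, atz(ray(b,(173.4,245.9)),.052),atz(ray(a,(262.1,281.9)),.052))
rt=ray(b,(261,177));rs=ray(a,(252.5,182.8))
X,e=tri(rs,rt);print("rim",X,e,atz(rt,.053),atz(rs,.053))
s=atz(ray(b,(289.3,171.8)),.077);r=atz(rt,.053);print("slot",s,s-r,np.linalg.norm((s-r)[:2]),"yaw of box x",np.degrees(np.arctan2(*(r-s)[1::-1])))
pt=lambda u,v:(u/8+210-.44,v/8+135-.44)
# frame corners of front end z=.077, seal inner lines
for n,p,q in [("front",(675,105),(718,480)),("frontpocket",(568,130),(605,480)),("topside",(215,165),(672,105)),("bottom",(250,545),(715,495))]:
    P,Q=atz(ray(b,pt(*p)),.077),atz(ray(b,pt(*q)),.077);d=Q-P;print(n,P,Q,np.degrees(np.arctan2(d[1],d[0])),np.linalg.norm(d))
for c in (a,b):
  print([(np.round(x["uv"],1),round(x["p"],2)) for x in mark_of("wing_grip",c)[:3]],[(np.round(x["uv"],1),round(x["p"],2)) for x in mark_of("cover_edge",c)[:3]])
E
```

```text
cupmouth [0.45370428 0.41605455 0.04861967] [np.float64(0.0003407150628956486), np.float64(0.0003407150628955837)] [0.45350105 0.4153251  0.052     ] [0.4527317  0.41816501 0.052     ]
rim [0.62272351 0.20565037 0.05865198] [np.float64(0.002433222625057092), np.float64(0.002433222625056928)] [0.62140535 0.20416586 0.053     ] [0.62875542 0.20135112 0.053     ]
slot [0.6308349  0.13737787 0.077     ] [ 0.00942955 -0.06678799  0.024     ] 0.06745036545346629 yaw of box x 98.03626534528141
front [0.68958833 0.12572924 0.077     ] [0.57608821 0.11387566 0.077     ] -174.03783089635556 0.11411740670321398
frontpocket [0.68178882 0.15806428 0.077     ] [0.57598989 0.14763204 0.077     ] -174.36858652014706 0.10631202065280064
topside [0.67062143 0.26421093 0.077     ] [0.68958384 0.1266351  0.077     ] -82.15222829523161 0.13887649487009707
bottom [0.55628943 0.25335573 0.077     ] [0.57159286 0.11481685 0.077     ] -83.69648633843401 0.13938154919776485
[(array([226. , 160.1]), 0.73)] [(array([226. , 140.8]), 0.94), (array([240.6, 277.4]), 0.62)]
[(array([242.7, 258.1]), 0.64), (array([212.2, 173.2]), 0.63)] [(array([217. , 169.7]), 0.74)]
```

```bash
cat >> h.py <<'E'
def Rd(yaw):  # tool down, closing axis y at angle yaw deg
    a=np.radians(yaw); y=np.array([np.cos(a),np.sin(a),0]); z=np.array([0,0,-1.]); return np.c_[np.cross(y,z),y,z]
def rel(pts,Rt):
    p,R,s=tool(); print("t",round(s["time_s"],2),"p",np.round(p,4),"F",np.round(s["force"],1),"w",round(s["gripper_width"],3),"ang",np.round(Ro.from_matrix(R.T@Rt).as_rotvec(True),1))
    for X in pts: print(X,np.round(1000*R.T@(np.array(X)-p),0).tolist())
E
python3 - <<'E'
from h import *
rel([(.28,-.40,.26),(.38,-.25,.26),(.41,-.12,.26),(.42,0,.26),(.43,.12,.26),(.44,.25,.24),(.4533,.416,.16),(.4533,.416,.11)],Rd(-83.2))
E
```

```text
t 2.3 p [ 0.1747 -0.5478  0.2563] F [ 0.6 -0.2 -0.4] w 1.0 ang [ 0.   0.  10.9]
(0.28, -0.4, 0.26) [145.0, -109.0, -4.0]
(0.38, -0.25, 0.26) [286.0, -221.0, -4.0]
(0.41, -0.12, 0.26) [354.0, -336.0, -4.0]
(0.42, 0, 0.26) [400.0, -447.0, -4.0]
(0.43, 0.12, 0.26) [446.0, -559.0, -4.0]
(0.44, 0.25, 0.24) [495.0, -679.0, 16.0]
(0.4533, 0.416, 0.16) [558.0, -834.0, 96.0]
(0.4533, 0.416, 0.11) [558.0, -834.0, 146.0]
```

>>> {"method": "jog_arm", "body": {"dp": [[48, -36, -4], [97, -73, -4], [145, -109, -4], [192, -146, -4], [240, -184, -4], [286, -221, -4], [320, -279, -4], [354, -336, -4], [377, -392, -4], [400, -447, -4], [423, -503, -4], [446, -559, -4], [470, -619, 0], [495, -679, 10], [516, -731, 20], [537, -783, 50], [558, -834, 90], [558, -834, 96], [558, -834, 96], [558, -834, 96]], "angular": [[0, 0, 0], [0, 0, 2], [0, 0, 4], [0, 0, 6], [0, 0, 8], [0, 0, 10], [0, 0, 10.9], [0, 0, 10.9], [0, 0, 10.9], [0, 0, 10.9], [0, 0, 10.9], [0, 0, 10.9], [0, 0, 10.9], [0, 0, 10.9], [0, 0, 10.9], [0, 0, 10.9], [0, 0, 10.9], [0, 0, 10.9], [0, 0, 10.9], [0, 0, 10.9]], "gripper": [-1, -1, -1, -1, -1, -1, -1, -1, -1, -1, -1, -1, -1, -1, -1, -1, -1, -1, -1, -1], "newtons": 30}}

```text
time_s: 4.8
eef_pos: [0.4533, 0.4153, 0.1614]
tcp_rot: [-0.0, 0.998, 0.059, 0.0]
force: [-0.1, 0.0, 0.7]
gripper_width: 1.001
finger_force: 0.0
```

>>> {"method": "jog_arm", "body": {"dp": [[0, 0, 40], [0, 0, 80], [0, 0, 103], [0, 0, 103], [0, 0, 103], [0, 0, 103], [0, 0, 103], [0, 0, 103], [0, 0, 103]], "angular": [[0, 0, 0], [0, 0, 0], [0, 0, 0], [0, 0, 0], [0, 0, 0], [0, 0, 0], [0, 0, 0], [0, 0, 0], [0, 0, 0]], "gripper": [-1, -1, -1, 0.5, 0.5, 0.5, 0.5, 0.5, 0.5], "newtons": 30}}

```text
time_s: 5.92
eef_pos: [0.4541, 0.4169, 0.0596]
tcp_rot: [-0.001, 0.998, 0.059, 0.002]
force: [-0.8, -1.7, 7.0]
gripper_width: 0.519
finger_force: 30.5
```

```bash
python3 - <<'E'
from h import *
a=capture("scene");cv2.imwrite("pics/c.png",cv2.resize(a["color"][180:330,160:360],(800,600),interpolation=cv2.INTER_CUBIC))
# lift, over box side approach, above rim, nested
rel([(.4533,.4153,.20),(.50,.33,.22),(.56,.25,.22),(.6225,.2038,.17),(.6225,.2038,.077)],Rd(-83.2))
E
```

```text
t 5.97 p [0.4541 0.4169 0.0596] F [ 0.6 -2.   7. ] w 0.517 ang [-0.1 -0.2  0. ]
(0.4533, 0.4153, 0.2) [-1.0, 1.0, -140.0]
(0.5, 0.33, 0.22) [36.0, 91.0, -160.0]
(0.56, 0.25, 0.22) [86.0, 178.0, -160.0]
(0.6225, 0.2038, 0.17) [142.0, 231.0, -110.0]
(0.6225, 0.2038, 0.077) [142.0, 232.0, -17.0]
```

View pics/c.png

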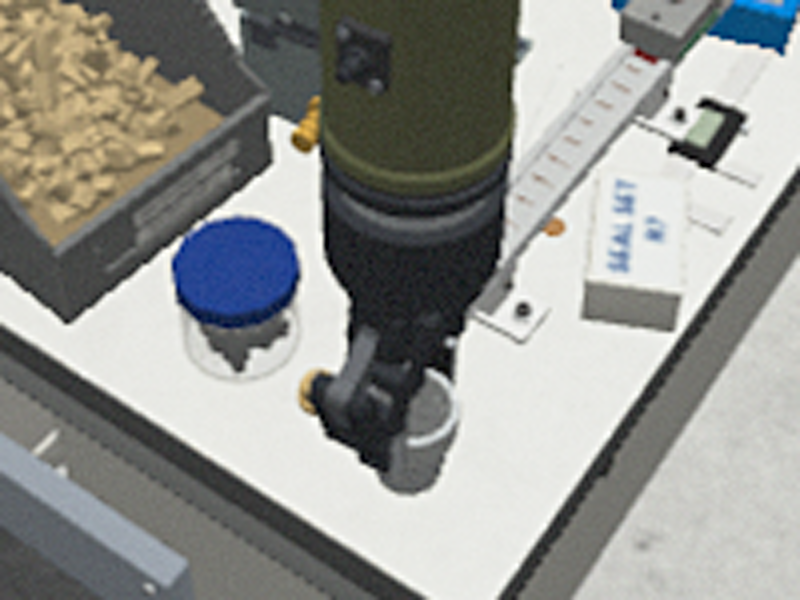

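>>> {"method": "jog_arm", "body": {"dp": [[0, 0, -30], [0, 0, -70], [0, 0, -110], [0, 40, -140], [0, 80, -140], [2, 130, -140], [2, 180, -140], [5, 205, -135], [30, 210, -125], [65, 216, -115], [100, 224, -105], [125, 228, -105], [142, 231, -105], [142, 231, -105], [142, 231, -105]], "angular": [[0, 0, 0], [0, 0, 0], [0, 0, 0], [0, 0, 0], [0, 0, 0], [0, 0, 0], [0, 0, 0], [0, 0, 0], [0, 0, 0], [0, 0, 0], [0, 0, 0], [0, 0, 0], [0, 0, 0], [0, 0, 0], [0, 0, 0]], "gripper": [0.5, 0.5, 0.5, 0.5, 0.5, 0.5, 0.5, 0.5, 0.5, 0.5, 0.5, 0.5, 0.5, 0.5, 0.5]}}

```text
time_s: 7.85
eef_pos: [0.6201, 0.2037, 0.1624]
tcp_rot: [0.0, 0.998, 0.059, -0.0]
force: [0.9, 0.3, -0.5]
gripper_width: 0.517
finger_force: 31.3
```

```bash
python3 - <<'E'
from h import *
a=capture("scene");b=capture("top")
z=lambda c,x,y,w,h,s:cv2.resize(c["color"][y:y+h,x:x+w],(w*s,h*s),interpolation=cv2.INTER_CUBIC)
cv2.imwrite("pics/d.png",np.hstack([z(a,195,110,100,110,4),z(b,210,130,100,110,4)]))
rel([(.6225,.2038,.077)],Rd(-83.2))
E
```

```text
t 7.95 p [0.62   0.2039 0.1625] F [-0.3  0.1 -1.1] w 0.517 ang [-0.  0.  0.]
(0.6225, 0.2038, 0.077) [3.0, 0.0, 86.0]
```

View pics/d.png

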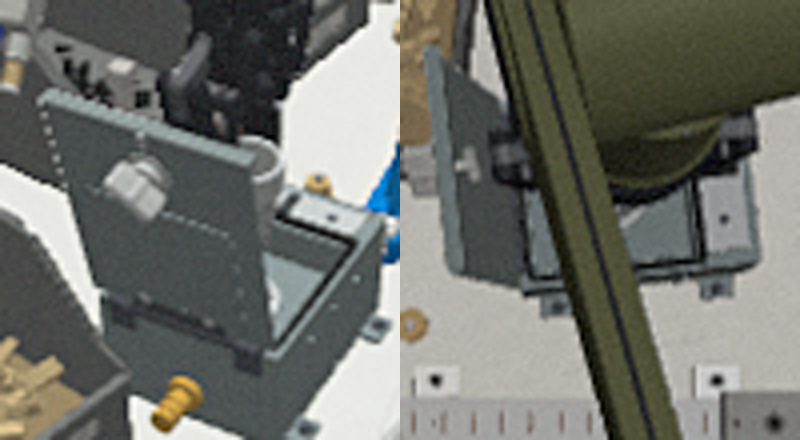

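>>> {"method": "jog_arm", "body": {"dp": [[3, 0, 0], [3, 0, 30], [3, 0, 45], [3, 0, 55], [3, 0, 63], [3, 0, 70], [3, 0, 75], [3, 0, 75]], "angular": [[0, 0, 0], [0, 0, 0], [0, 0, 0], [0, 0, 0], [0, 0, 0], [0, 0, 0], [0, 0, 0], [0, 0, 0]], "gripper": [0.5, 0.5, 0.5, 0.5, 0.5, 0.5, 0.5, 0.5]}}

```text
time_s: 8.95
eef_pos: [0.624, 0.204, 0.0871]
tcp_rot: [0.0, 0.998, 0.059, -0.0]
force: [0.8, -0.1, -0.3]
gripper_width: 0.515
finger_force: 31.3
```

>>> {"method": "jog_arm", "body": {"dp": [[0, 0, 3], [0, 0, 6], [0, 0, 9], [0, 0, 9]], "angular": [[0, 0, 0], [0, 0, 0], [0, 0, 0], [0, 0, 0]], "gripper": [0.5, 0.5, 0.5, 0.5]}}

```text
time_s: 9.45
eef_pos: [0.6243, 0.2041, 0.0789]
tcp_rot: [-0.0, 0.998, 0.059, 0.0]
force: [-1.5, -0.6, 3.5]
gripper_width: 0.524
finger_force: 31.6
```

>>> {"method": "jog_arm", "body": {"dp": [[0, 0, 2], [0, 0, 2], [0, 0, 2], [0, 0, 1], [0, 0, 0], [0, 0, 0], [0, 0, 0]], "angular": [[0, 0, 0], [0, 0, 0], [0, 0, 0], [0, 0, 0], [0, 0, 0], [0, 0, 0], [0, 0, 0]], "gripper": [0.5, 0.5, -0.3, -0.3, -0.3, -0.3, -0.3]}}

```text
time_s: 10.32
eef_pos: [0.6241, 0.2041, 0.0781]
tcp_rot: [0.0, 0.998, 0.059, -0.0]
force: [-0.1, 0.4, 0.5]
gripper_width: 0.647
finger_force: 0.0
```

>>> {"method": "jog_arm", "body": {"dp": [[0, 0, -30], [0, 0, -60], [0, 0, -95], [-40, 0, -120], [-90, 0, -150], [-140, 0, -180], [-160, -40, -200], [-165, -80, -210], [-165, -80, -210], [-165, -80, -210]], "angular": [[0, 0, 0], [0, 0, 0], [0, 0, 0], [0, 0, 0], [0, 0, 0], [0, 0, 0], [0, 0, 0], [0, 0, 0], [0, 0, 0], [0, 0, 0]], "gripper": [-0.3, -0.3, -0.3, 1, 1, 1, 1, 1, 1, 1]}}

```text
time_s: 11.58
eef_pos: [0.4506, 0.2637, 0.288]
tcp_rot: [0.0, 0.998, 0.06, -0.0]
force: [0.1, -0.4, 0.5]
gripper_width: -0.002
finger_force: 0.0
```

```bash
python3 - <<'E'
from h import *
a=capture("scene");b=capture("top")
z=lambda c,x,y,w,h,s:cv2.resize(c["color"][y:y+h,x:x+w],(w*s,h*s),interpolation=cv2.INTER_CUBIC)
cv2.imwrite("pics/e.png",np.hstack([z(a,190,20,190,150,4)[:, :],])[:600])
cv2.imwrite("pics/e.png",np.hstack([cv2.resize(a["color"][20:220,190:390],(400,400)),cv2.resize(b["color"][110:310,205:405],(400,400))]))
p=np.array([.6225,.2038,0]);u=np.array([np.cos(np.radians(96.8)),np.sin(np.radians(96.8)),0]);v=np.array([-u[1],u[0],0])
bx=lambda x,y,zz: p+(x-.011)*u+y*v+np.array([0,0,zz])
for th in (1.6,1.7,1.8,1.9):
  E=[bx(.070-.155*np.cos(th),y,.079+.155*np.sin(th)) for y in(-.058,.058)]
  print(th,[np.round(proj(c,e)) for c in(a,b) for e in E])
m=mark_of("fine_cup",b)+mark_of("fine_cup",a);print(m)
for zz in (.071,): print([np.round(proj(c,bx(.011,0,zz)),1) for c in (a,b)])
T=[]
for th in (1.85,1.75,1.6,1.45,1.3,1.1,.9,.7,.5,.35,.22,.14,.09):
  r=.140
  x=.070-r*np.cos(th)+.002*np.sin(th); zt=.079+r*np.sin(th)+.002*np.cos(th)
  if th>1.57: x=.070-.155*np.cos(th)+.002; zt=.205
  T.append(tuple(np.round(bx(x+.0145,.038,zt+.025),4)))
rel([(.50,.36,.29),tuple(bx(.145,.038,.26)),tuple(bx(.145,.038,.23))]+T,Rd(-83.2))
E
```

```text
1.6 [array([213., 125.]), array([265., 141.]), array([231., 139.]), array([237., 196.])]
1.7 [array([209., 129.]), array([261., 146.]), array([223., 140.]), array([230., 197.])]
1.8 [array([205., 134.]), array([257., 152.]), array([216., 141.]), array([222., 198.])]
1.9 [array([201., 140.]), array([254., 158.]), array([208., 143.]), array([215., 199.])]
[{'uv': [258.9, 178.4], 'p': 0.49}]
[array([254.1, 178.5]), array([261.5, 175.5])]
t 11.78 p [0.451  0.2631 0.2877] F [-0.  -0.3 -0.1] w -0.001 ang [ 0.   0.1 -0.1]
(0.5, 0.36, 0.29) [60.0, -91.0, -2.0]
(np.float64(0.5689011789388806), np.float64(0.3323580272906289), np.float64(0.26)) [125.0, -55.0, 28.0]
(np.float64(0.5689011789388806), np.float64(0.3323580272906289), np.float64(0.23)) [125.0, -55.0, 58.0]
(np.float64(0.5708), np.float64(0.3167), np.float64(0.23)) [125.0, -39.0, 58.0]
(np.float64(0.5726), np.float64(0.3017), np.float64(0.23)) [125.0, -24.0, 58.0]
(np.float64(0.5753), np.float64(0.2788), np.float64(0.23)) [125.0, -1.0, 58.0]
(np.float64(0.5778), np.float64(0.2575), np.float64(0.2432)) [125.0, 20.0, 44.0]
(np.float64(0.5803), np.float64(0.237), np.float64(0.2394)) [125.0, 41.0, 48.0]
(np.float64(0.5834), np.float64(0.211), np.float64(0.2297)) [125.0, 67.0, 58.0]
(np.float64(0.5862), np.float64(0.1874), np.float64(0.2149)) [125.0, 91.0, 73.0]
(np.float64(0.5886), np.float64(0.1672), np.float64(0.1957)) [126.0, 111.0, 92.0]
(np.float64(0.5905), np.float64(0.1512), np.float64(0.1729)) [126.0, 127.0, 115.0]
(np.float64(0.5916), np.float64(0.1424), np.float64(0.1539)) [126.0, 136.0, 134.0]
(np.float64(0.5922), np.float64(0.1371), np.float64(0.1365)) [126.0, 142.0, 151.0]
(np.float64(0.5924), np.float64(0.1349), np.float64(0.1255)) [126.0, 144.0, 162.0]
(np.float64(0.5926), np.float64(0.134), np.float64(0.1186)) [126.0, 145.0, 169.0]
```

View pics/e.png

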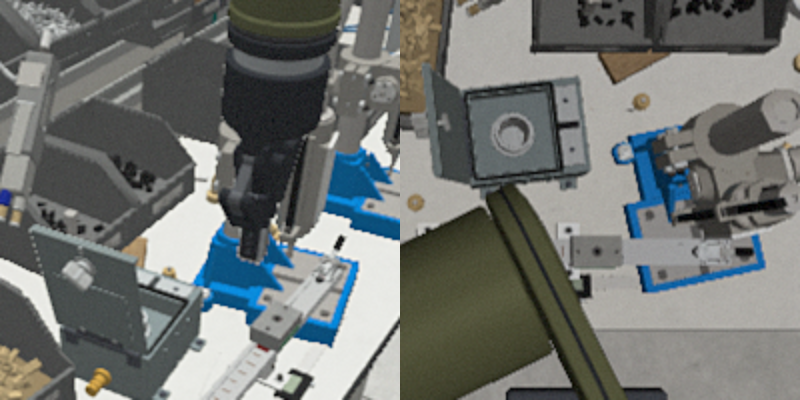

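>>> {"method": "jog_arm", "body": {"dp": [[30, -50, -2], [60, -91, -2], [95, -75, 10], [125, -60, 30], [125, -58, 58], [125, -50, 58], [125, -39, 58], [125, -24, 58], [125, -12, 58], [125, -1, 55], [125, 20, 44], [125, 41, 48], [125, 67, 58], [125, 91, 73], [126, 111, 92], [126, 127, 115], [126, 136, 134], [126, 136, 134]], "angular": [[0, 0, 0], [0, 0, 0], [0, 0, 0], [0, 0, 0], [0, 0, 0], [0, 0, 0], [0, 0, 0], [0, 0, 0], [0, 0, 0], [0, 0, 0], [0, 0, 0], [0, 0, 0], [0, 0, 0], [0, 0, 0], [0, 0, 0], [0, 0, 0], [0, 0, 0], [0, 0, 0]], "gripper": [1, 1, 1, 1, 1, 1, 1, 1, 1, 1, 1, 1, 1, 1, 1, 1, 1, 1]}}

```text
time_s: 14.02
eef_pos: [0.5907, 0.1414, 0.1527]
tcp_rot: [0.001, 0.998, 0.058, -0.002]
force: [-0.4, 0.1, -0.3]
gripper_width: -0.0
finger_force: 0.0
```

```bash
cat >> h.py <<'E'
_p=np.array([.6225,.2038,0]);_u=np.array([np.cos(np.radians(96.8)),np.sin(np.radians(96.8)),0]);_v=np.array([-_u[1],_u[0],0])
bx=lambda x,y,zz: _p+(x-.011)*_u+y*_v+np.array([0,0,zz])
E
python3 - <<'E'
from h import *
a=capture("scene");b=capture("top")
for n in ["cover_edge","wing_grip"]:
  for c in (a,b): print(n,[(np.round(x["uv"],1),round(x["p"],2)) for x in mark_of(n,c)[:3]],[(np.round(x["extent"],1),round(x["p"],2)) for x in search_frame(n,c)[:2]])
for th in (.05,.1,.2,.3,.5):
  P=lambda r,h: bx(.070-r*np.cos(th)+h*np.sin(th),0,.079+r*np.sin(th)+h*np.cos(th))
  print(th,[np.round(proj(c,e)) for e in (P(.155,.002),P(.126,.016)) for c in(a,b)])
cv2.imwrite("pics/f.png",np.hstack([cv2.resize(a["color"][120:220,190:290],(400,400)),cv2.resize(b["color"][120:220,210:310],(400,400))]))
E
```

```text
cover_edge [(array([271.5, 134.3]), 0.88)] [(array([219.2, 130.1, 294.9, 197.6]), 0.78)]
cover_edge [] [(array([234.7, 149.6, 284.6, 201.8]), 0.56)]
wing_grip [(array([262.1, 144. ]), 0.49)] [(array([260.5, 137.5, 268.5, 146.2]), 0.62)]
wing_grip [] []
0.05 [array([273., 151.]), array([302., 170.]), array([267., 153.]), array([290., 170.])]
0.1 [array([273., 149.]), array([302., 169.]), array([267., 151.]), array([290., 170.])]
0.2 [array([272., 144.]), array([302., 168.]), array([267., 148.]), array([289., 169.])]
0.3 [array([272., 140.]), array([301., 168.]), array([266., 145.]), array([288., 169.])]
0.5 [array([270., 132.]), array([297., 166.]), array([263., 140.]), array([283., 168.])]
```

>>> {"method": "jog_arm", "body": {"dp": [[0, 3, 9], [0, 6, 17], [0, 8, 25], [0, 9, 30], [0, 9, 33], [0, 9, 35], [0, 9, 36], [0, 9, 36]], "angular": [[0, 0, 0], [0, 0, 0], [0, 0, 0], [0, 0, 0], [0, 0, 0], [0, 0, 0], [0, 0, 0], [0, 0, 0]], "gripper": [1, 1, 1, 1, 1, 1, 1, 1]}}

```text
time_s: 15.52
eef_pos: [0.5932, 0.135, 0.1184]
tcp_rot: [-0.0, 0.998, 0.059, 0.0]
force: [0.1, -0.1, 0.5]
gripper_width: 0.003
finger_force: 0.0
```

>>> {"method": "jog_arm", "body": {"dp": [[0, 0, 1], [0, 0, 2], [0, 0, 2]], "angular": [[0, 0, 0], [0, 0, 0], [0, 0, 0]], "gripper": [1, 1, 1]}}

```text
time_s: 15.9
eef_pos: [0.5934, 0.135, 0.1173]
tcp_rot: [-0.0, 0.998, 0.059, 0.001]
force: [-2.3, -0.8, 5.8]
gripper_width: -0.002
finger_force: 2.9
```

>>> {"method": "jog_arm", "body": {"dp": [[0, 0, -40], [0, 0, -80], [-45, -30, -120], [-90, -60, -150], [-130, -90, -160], [-130, -90, -160]], "angular": [[0, 0, 0], [0, 0, 0], [0, 0, 0], [0, 0, 0], [0, 0, 0], [0, 0, 0]], "gripper": [1, 1, 1, 0, 0, 0]}}

```text
time_s: 16.65
eef_pos: [0.4505, 0.2103, 0.2778]
tcp_rot: [-0.001, 0.998, 0.061, 0.001]
force: [1.0, -0.4, -0.2]
gripper_width: 0.499
finger_force: 0.0
```

```bash
python3 - <<'E'
from h import *
a=capture("scene");b=capture("top")
cv2.imwrite("pics/f.png",np.hstack([cv2.resize(a["color"][130:180,240:290],(400,400),interpolation=cv2.INTER_CUBIC),cv2.resize(b["color"][145:195,260:310],(400,400),interpolation=cv2.INTER_CUBIC)]))
th=.085
P=lambda r,h,y=0: bx(.070-r*np.cos(th)+h*np.sin(th),y,.079+r*np.sin(th)+h*np.cos(th))
print([np.round(proj(c,e),1) for e in (P(.155,.002),P(.126,.016),P(.126,.025)) for c in(a,b)],P(.126,.025))
for n in ["cover_edge","wing_grip"]:
  for c in (a,b): print(n,[(np.round(x["uv"],1),round(x["p"],2)) for x in mark_of(n,c)[:3]],[(np.round(x["extent"],1),round(x["p"],2)) for x in search_frame(n,c)[:2]])
p,R,s=tool();print(p,s["joint_positions"])
E
```

```text
[array([272.6, 149.2]), array([302.1, 169.5]), array([267.1, 151.9]), array([290. , 170.2]), array([267.1, 149. ]), array([290.1, 169.6])] [0.6301279  0.13983052 0.11460685]
cover_edge [(array([273.2, 146.9]), 0.86)] [(array([221.8, 142.8, 294.4, 195.4]), 0.78), (array([245.1, 239. , 259.4, 252. ]), 0.34)]
cover_edge [(array([302.2, 173.5]), 0.83)] [(array([233.1, 149.5, 304.5, 198.8]), 0.77), (array([212.3, 207.3, 217.2, 215.5]), 0.39)]
wing_grip [(array([264.4, 150.4]), 0.6)] [(array([220.8, 141.1, 293.3, 198.9]), 0.63), (array([261.1, 144.7, 267. , 156.6]), 0.46)]
wing_grip [(array([288.5, 170.4]), 0.52), (array([321.2, 138.9]), 0.27)] [(array([284.5, 167.2, 292.9, 177.6]), 0.54)]
[0.45391504 0.20849091 0.27573199] [ 3.46006451e-01  1.86155881e-01  1.62596540e+00 -2.31707283e-05
  1.33052315e+00  1.79933915e+00]
```

View pics/f.png

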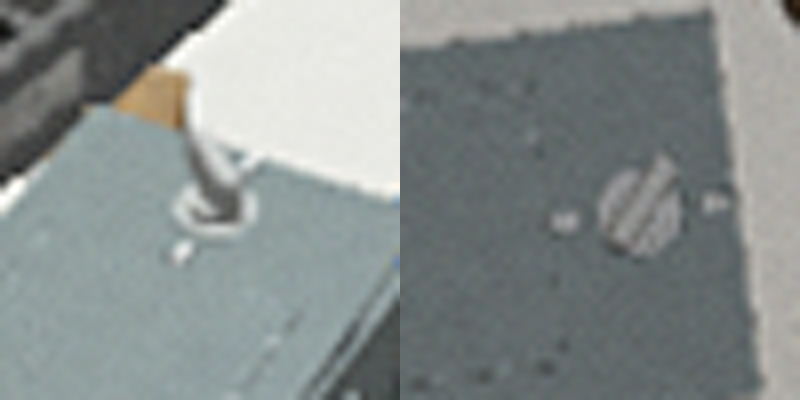

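The wing stands about 54° CCW of the marks (blade from (615,250) to (668,155) in the right crop; marks at (567,220) and (716,203)); cover rests at ~0.085 rad.

```bash
python3 - <<'E'
from h import *
a=capture("scene");b=capture("top")
f=lambda u,v,x,y:(u/8+x-.44,v/8+y-.44)
t=lambda u,v:ray(b,f(u-400,v,260,145)); s=lambda u,v:ray(a,f(u,v,240,130))
print("flange top",atz(t(640,213),.094),"scene",atz(s(215,208),.094))
print("marks",atz(t(567,220),.092),atz(t(716,203),.092)," scene mark",atz(s(182,252),.092),atz(s(250,162),.092))
A,B=atz(t(668,155),.114),atz(t(612,245),.114);print("blade",A,B,(A+B)/2,np.degrees(np.arctan2(*(A-B)[1::-1])))
M=atz(t(716,203),.092)-atz(t(567,220),.092);print("markline",np.degrees(np.arctan2(M[1],M[0])))
rel([(.6305,.1385,.18),(.6305,.1385,.124)],Rd(61))
E
```

```text
flange top [0.62967139 0.13873369 0.094     ] scene [0.63187427 0.13908226 0.094     ]
marks [0.62781445 0.16008024 0.092     ] [0.63305389 0.11599648 0.092     ]  scene mark [0.62923896 0.16044433 0.092     ] [0.63762386 0.11119113 0.092     ]
blade [0.64349397 0.13284575 0.114     ] [0.61721068 0.14922596 0.114     ] [0.63035232 0.14103585 0.114     ] -31.931895518165483
markline -83.22208623289002
t 17.25 p [0.4537 0.2087 0.276 ] F [ 0.  -0.7  0.3] w 0.501 ang [  -0.     0.  -144.2]
(0.6305, 0.1385, 0.18) [167.0, 90.0, 96.0]
(0.6305, 0.1385, 0.124) [167.0, 90.0, 152.0]
```

>>> {"method": "jog_arm", "body": {"dp": [[20, 10, 0], [40, 20, 0], [60, 30, 0], [80, 40, 0], [100, 50, 5], [120, 60, 15], [135, 70, 30], [145, 80, 40], [155, 85, 50], [160, 89, 60], [167, 89, 70], [167, 89, 80], [167, 89, 90], [167, 89, 95], [167, 89, 95], [167, 89, 95]], "angular": [[0, 0, -10], [0, 0, -20], [0, 0, -30], [0, 0, -40], [0, 0, -50], [0, 0, -60], [0, 0, -70], [0, 0, -80], [0, 0, -90], [0, 0, -100], [0, 0, -110], [0, 0, -120], [0, 0, -130], [0, 0, -140], [0, 0, -142], [0, 0, -142]], "gripper": [0, 0, 0, 0, 0, 0, 0, 0, 0, 0, 0, 0, 0, 0, 0, 0], "newtons": 30}}

```text
time_s: 19.25
eef_pos: [0.63, 0.1403, 0.1814]
tcp_rot: [0.0, 0.27, 0.963, 0.0]
force: [-0.5, 0.2, 0.3]
gripper_width: 0.5
finger_force: 0.0
```

```bash
python3 - <<'E'
from h import *
rel([(.6305,.1398,.124)],Rd(59));p,R,s=tool();print(s["joint_positions"])
E
```

```text
t 19.25 p [0.63   0.1403 0.1814] F [-0.5  0.2  0.3] w 0.5 ang [ 0.   0.  -0.3]
(0.6305, 0.1398, 0.124) [-1.0, -0.0, 57.0]
[ 1.53661038e-01  4.62561459e-01  1.45177582e+00 -1.69030435e-05
  1.22698593e+00 -8.70173509e-01]
```

>>> {"method": "jog_arm", "body": {"dp": [[0, 0, 25], [0, 0, 45], [0, 0, 57], [0, 0, 57], [0, 0, 57], [0, 0, 57], [0, 0, 57], [0, 0, 57], [0, 0, 57]], "angular": [[0, 0, 0], [0, 0, 0], [0, 0, 0], [0, 0, 0], [0, 0, 0], [0, 0, 0], [0, 0, 0], [0, 0, 0], [0, 0, 0]], "gripper": [0, 0, 0, 1, 1, 1, 1, 1, 1], "newtons": 40}}

```text
time_s: 20.38
eef_pos: [0.6305, 0.1406, 0.125]
tcp_rot: [0.001, 0.269, 0.963, 0.0]
force: [1.7, 2.7, 2.6]
gripper_width: 0.087
finger_force: 40.4
```

>>> {"method": "jog_arm", "body": {"dp": [[0, 0, 0], [0, 0, 0], [0, 0, 0], [0, 0, 0], [0, 0, 0], [0, 0, 0], [0, 0, 0], [0, 0, 0]], "angular": [[0, 0, 9], [0, 0, 18], [0, 0, 27], [0, 0, 36], [0, 0, 45], [0, 0, 52], [0, 0, 52], [0, 0, 52]], "gripper": [1, 1, 1, 1, 1, 1, 1, 1]}}

```text
time_s: 21.38
eef_pos: [0.6307, 0.1406, 0.1242]
tcp_rot: [0.0, 0.663, 0.748, 0.001]
force: [4.6, 3.2, -4.6]
gripper_width: 0.083
finger_force: 39.3
```

```bash
python3 - <<'E'
from h import *
rel([],Rd(6.8));print(state()["wrist_torque"])
E
```

```text
t 21.38 p [0.6307 0.1406 0.1242] F [ 4.6  3.2 -4.6] w 0.083 ang [ 0.1 -0.   0.1]
[ 0.24978326 -0.9260408  -0.00138036]
```

>>> {"method": "jog_arm", "body": {"dp": [[0, 0, 2], [0, 0, 4], [-1, 0, 6], [-1, 0, 7], [-1, 0, 7]], "angular": [[0, 0, 0], [0, 0, 0], [0, 0, 0], [0, 0, 0], [0, 0, 0]], "gripper": [1, 1, 1, 1, 1], "newtons": 70}}

```text
time_s: 22.0
eef_pos: [0.6308, 0.1397, 0.1181]
tcp_rot: [0.0, 0.664, 0.748, 0.001]
force: [4.7, 2.6, 4.1]
gripper_width: 0.07
finger_force: 74.7
```

>>> {"method": "jog_arm", "body": {"dp": [[0, 0, 1], [0, 0, 2], [0, 0, 3], [0, 0, 4], [0, 0, 5], [0, 0, 5]], "angular": [[0, 0, 0], [0, 0, 0], [0, 0, 0], [0, 0, 0], [0, 0, 0], [0, 0, 0]], "gripper": [1, 1, 1, 1, 1, 1]}}

```text
time_s: 22.75
eef_pos: [0.6307, 0.1391, 0.1142]
tcp_rot: [0.001, 0.664, 0.748, 0.001]
force: [2.9, 0.0, 10.5]
gripper_width: 0.071
finger_force: 75.8
```

>>> {"method": "jog_arm", "body": {"dp": [[0, 0, 1], [0, 0, 2], [0, 0, 2]], "angular": [[0, 0, 0], [0, 0, 0], [0, 0, 0]], "gripper": [1, 1, 1]}}

```text
time_s: 23.12
eef_pos: [0.6308, 0.139, 0.1138]
tcp_rot: [0.001, 0.664, 0.748, 0.001]
force: [1.2, 0.6, 18.1]
gripper_width: 0.072
finger_force: 76.9
```

>>> {"method": "jog_arm", "body": {"dp": [[0, 0, 1], [0, 0, 1], [0, 0, 1]], "angular": [[0, 0, 0], [0, 0, 0], [0, 0, 0]], "gripper": [1, 1, 1]}}

```text
time_s: 23.5
eef_pos: [0.6308, 0.139, 0.1137]
tcp_rot: [0.001, 0.664, 0.748, 0.001]
force: [-0.5, -1.1, 23.7]
gripper_width: 0.066
finger_force: 77.6
```

```bash
python3 - <<'E'
from h import *
a=capture("scene");b=capture("top")
cv2.imwrite("pics/g.png",np.hstack([cv2.resize(a["color"][130:210,220:300],(560,560),interpolation=cv2.INTER_CUBIC)]))
print([(np.round(x["uv"],1),round(x["p"],2)) for x in mark_of("cover_edge",a)[:3]])
for th in (0,.04,.085):
  P=lambda r,h,y=0: bx(.070-r*np.cos(th)+h*np.sin(th),y,.079+r*np.sin(th)+h*np.cos(th))
  print(th,[np.round((proj(a,P(.155,.002,y))-[220,130])*7+3) for y in (-.058,0,.058)])
rel([],Rd(6.8))
E
```

```text
[(array([271.1, 147.6]), 0.83)]
0 [array([227., 121.]), array([371., 167.]), array([521., 215.])]
0.04 [array([227., 107.]), array([371., 153.]), array([522., 201.])]
0.085 [array([226.,  92.]), array([371., 138.]), array([523., 186.])]
t 23.65 p [0.6308 0.139  0.1137] F [-0.1  0.1 23.3] w 0.07 ang [ 0.2  0.  -0. ]
```

View pics/g.png

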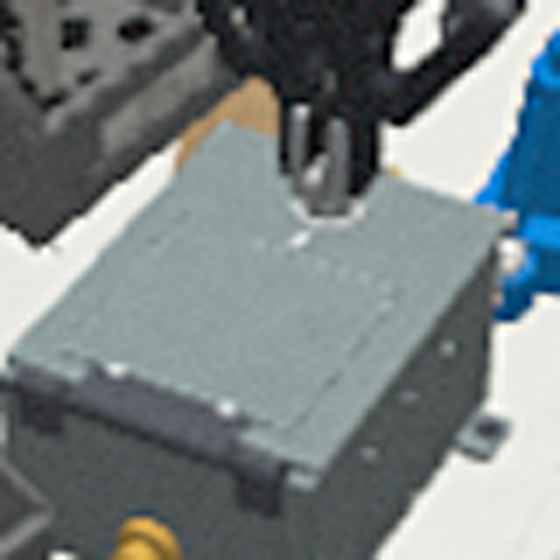

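The cover is flush: its corners at crop px (508,215) and (228,122) match the zero-angle prediction, and no gap shows. The wing is in line with the mark and the push is steady at 23 N.

```bash
python3 -c "
from plant import *
print(close_job())"
```

```text
the job is handed in; nothing more can be done
None
```

The job is handed in: the fine cup is nested in the coarse cup and released, the wing is turned in line with the marks and slot, and the fingers still hold the cover flush on its seal at about 23 N, at 23.7 s of the 61 s allowed.

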